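# Demagnetise the scraper

## Task

Demagnetise the steel scraper: slide its blade level into the slot in the front of the bench demagnetiser until it is fully home, and let go of it. Then turn the spring-return dial on top past its first two clicks to the third and hold it there against the spring, for at least two seconds; finish with the dial still held at the third click. Do not disturb the loupe, the clip or the pot standing nearby.

Things in the scene. Friction and masses are not known exactly. Their poses are not given: they have to be found in the camera images.
- scraper: Flat steel scraper, flat on the table, wood up, 166 mm, 0.12 kg: steel strip 4 mm thick, flat underside; blade 36 mm wide, from x = 46 to 115 mm; handle 18 mm wide, x = -51 to 45 mm, dark wooden scale on top, 17 mm high in all. Origin on the underside below mid-handle, the place to grip; x points to the blade tip, z up. Centre of mass near x = 45 mm.
- scraper_tip (a point): Middle of the scraper's leading blade edge, half way through its thickness (x = 115 mm, 2 mm above the underside).
- demagnetiser: Bench demagnetiser: grey case fixed to the table, 130 x 110 x 80 mm high, slot in front, dial on top. Origin on the table under its middle; x points to its back, away from the slot; z up. An aluminium sill 60 mm wide, level with the slot floor, reaches from x = -65 to -102 mm in front; a scraper that is home lies on floor and sill and stays by itself.
- slot_mouth (a point): Middle of the slot's floor at the case's front face, 45 mm above the table; axes as the demagnetiser's. The slot is a letterbox 48 mm wide and 11 mm high, its roof 56 mm above the table; a thin trim frames it and stands 3 mm proud of the front.
- slot_end (a point): Middle of the slot's floor at its back wall, 50 mm behind slot_mouth; axes as the demagnetiser's (x points further in). The blade is home when its tip meets this wall.
- dial: Black dial, axis vertical: skirt 54 mm across, 7 mm thick, with a wing bar 52 mm long, 12 mm thick, 32 mm high above the skirt; a white line on top marks the pointer end. Origin on the axis at its underside, 82 mm above the table; skirt's top at 89 mm, bar's top at 121 mm. x points along the bar to the pointer end, y across its thickness; both turn with it.
- dial_grip (a point): Point on the dial's axis inside the wing bar, 108 mm above the table, at which to grip it (12 mm across y of the dial); axes turn with the dial.
- dial_turn (a joint): Dial angle in rad: 0 at home, growing clockwise seen from above; stop at 1.35. Clicks (detents) at 0.35, 0.70 and 1.05, the third at the longest, thickest tick. When let go it always springs back to 0: it takes 0.08 N m at home rising to 0.19 N m at the third click, and the clicks add or take away 0.04 N m.
- loupe: Bystander: small red folding loupe, 36 x 52 x 14 mm, to the left; origin at its underside.
- clip: Bystander: small black film clip, 24 x 36 x 19 mm, to the right of the demagnetiser; origin at its underside.
- pot: Bystander: white lidded pot, 38 mm across and 58 mm high, left of the demagnetiser; origin at its underside.
Things that resemble listed ones, but are neither listed nor needed, are in the scene too. There is more than one size of the scraper; the job needs the larger.

How it is judged:
On the way, in this order (a step that is already met when the one before it is completed fails the run):
1. the scraper's blade is fully home in the slot, level, and let go, with the dial still at home (x of scraper_tip in the frame of slot_end between -0.008 and 0.004 m and y of scraper_tip in the frame of slot_end between -0.012 and 0.012 m and z of scraper_tip in the frame of slot_end between -0.003 and 0.012 m and angle between the x axis of scraper and the x axis of demagnetiser, either way round below 0.2 rad and angle between scraper's own z axis and vertical below 0.2 rad and contact force between each of the arm, the fingers and scraper below 0.1 N and value of joint dial_turn below 0.2 rad), for 0.2 s.
2. the dial is held at the third click for two seconds (x of scraper_tip in the frame of slot_end between -0.008 and 0.004 m and y of scraper_tip in the frame of slot_end between -0.012 and 0.012 m and z of scraper_tip in the frame of slot_end between -0.003 and 0.012 m and angle between the x axis of scraper and the x axis of demagnetiser, either way round below 0.2 rad and angle between scraper's own z axis and vertical below 0.2 rad and value of joint dial_turn between 0.92 and 1.18 rad and contact force between any of the fingers, the arm and dial above 0.5 N), for 2 s.
At the end, for the whole second after the job is handed in: The scraper lies in the slot, not touched by the robot, at rest, its tip within 8 mm of the slot's back wall, within 12 mm of its middle and within 0.2 rad of straight and level; the robot is touching the dial (over 0.5 N) and keeps it at rest between 0.92 and 1.18 rad (third click at 1.05) (all of step 2 and contact force between each of the arm, the fingers and scraper below 0.1 N and velocity of joint dial_turn below 0.3 rad/s and linear speed of scraper below 0.02 m/s); the arm keeps its last pose, push and grip.
It fails at once if the folding loupe is pushed more than 2 cm or tipped (distance of loupe from where it was at the start of the episode above 0.02 m or angle between loupe's own z axis and vertical above 0.5 rad).
It fails at once if the black clip is pushed more than 2 cm or tipped (distance of clip from where it was at the start of the episode above 0.02 m or angle between clip's own z axis and vertical above 0.5 rad).
It fails at once if the white pot is pushed more than 2 cm or tipped (distance of pot from where it was at the start of the episode above 0.02 m or angle between pot's own z axis and vertical above 0.5 rad).
It also fails if it takes over 51 s, if anything falls off the work surface, if the arm or the gripper's body presses on something with over 40 N, if the wrist force passes 120 N, or if a joint passes its speed limit or range.

## Robot

A 6-joint arm with a two-finger parallel gripper is mounted at the origin on the work surface; the furniture and walls round the work are solid. World frame = base frame: x ahead of the robot, y to its left, z up, the work surface at z = 0. Lengths are in m, angles in rad, forces in N, time in s.
With the tool pointing down it reaches from about 0.425 to 0.95 m from the base axis. Payload 3.5 kg.
Tool frame: the origin (TCP) lies at the very end of the fingers, on their centre line; the grasp point (between the pads) lies 19 mm behind it; z points along the fingers, y is the line along which they close (so a half turn about z gives the same grasp; the last joint's range is limited). The gripper opens to 85 mm and grips with 20 to 120 N. Pads are 22 mm wide; open, the fingers measure 114 mm over their backs; the gripper's body (76 mm by 85 mm) begins 54 mm behind the grasp point. The pads swing forward as they close: fully open they stand 13 mm farther back than shut.
Start: joints at [1.127, 0.286, 1.577, -0, 1.279, -0.15], TCP at [0.195, 0.646, 0.231] pointing down, gripper open.
Joint ranges: [-2.77, 2.77], [-0.9, 2.22], [0.21, 2.48], [-1.53, 4.67], [0.24, 2.81], [-2.84, 2.84]. Speed limits (rad/s): [2.79, 2.79, 3.14, 3.14, 3.14, 3.14].

## Interface

Orientations are given as a unit quaternion [x, y, z, w].
In Python, from plant import ctrl, optics, sign_off gives the robot as it stands.
- The arm moves only by the shell command python3 -m creep 'ROWS' [FORCE]. ROWS is JSON, a list of rows, each an object of numbers: "x", "y", "z": the shift along the tool's x, y, z in mm; "rx", "ry", "rz": the turn, a rotation vector about the tool's x, y, z in degrees; "grip": the opening, from 0 (shut) to 1 (fully open). In form: [{"x": .., "y": .., "z": .., "rx": .., "ry": .., "rz": .., "grip": ..}, ...]. A call has exactly 10 rows; each row shifts and turns the commanded pose from where the row before left it, along the tool's axes as they then stand; what a row does not reach is not made up. A row lasts 1/12 s, in which the tool goes at most 41.7 mm and 7.16 degrees, less where a joint would pass 70% of its speed; a pose out of reach is approached as far as the arm can. A call with a gripper value outside its range is refused whole. The fingers move at their own pace and stop on an object; FORCE is the grip in N (left out, the last holds). Time passes only in rows, so rows that do not move let the fingers close, or fill a call up. It gives the time, the measured TCP pose, the force, the opening and the grip force at its end, in the units of the state.
- ctrl.get_state(): the state, without advancing time (a new reading comes with each control period).
- optics.read_camera(name): name is "scene" or "top"; returns a dict with "color" (480x640x3 uint8, blue, green, red), "K" (3x3 intrinsics, pixels), "R" (3x3) and "t" (3): a world point X has camera coordinates R X + t. Camera axes: x right, y down, z forward; pixel columns grow to the right and rows downward; lengths in m; the calibration is good to about 2 mm. A picture is of the moment at which its call begins. There is no depth.
- sign_off(): hands the job in; it is judged then, once.
The state is a dict: "time": time; "qpos": joint angles; "dq": joint speeds; "joint_efforts": joint torques, N m; "eef_pos": TCP position; "tcp_rot": TCP orientation; "contact_force": force on the tool from outside, world axes, zero at the start; "wrist_torque": the same for the moment, N m; "opening": opening from 0.0 (shut) to 1.0 (fully open); "finger_force": force on a finger pad.
Only numpy, scipy, OpenCV 4.12 (cv2) and the standard library are available. Lean on these libraries where they do the work, as an engineer would, in place of code of your own. Each camera call takes 0.05 s, during which the arm holds its last target. There are 200 camera calls.

## Working session

There is one attempt and no reset: what is moved stays moved. The work goes in short steps, Python scripts to look and compute and a shell command to move; the robot and the scene stay as the last step left them, time stands still between calls to the robot, and variables do not carry over. Pictures are saved under pics/ and viewed, at most 10 in all, crops included, and the job is handed in when it is done.

```bash
mkdir -p pics; cat > h.py <<'E'
import numpy as np, cv2
from plant import ctrl, optics, sign_off
def cam(n): return optics.read_camera(n)
def ray(c,u,v,z):
    d=c['R'].T@np.linalg.inv(c['K'])@np.array([u,v,1.]); o=-c['R'].T@c['t']
    return o+d*(z-o[2])/d[2]
def proj(c,X):
    p=c['K']@(c['R']@np.array(X)+c['t']); return p[:2]/p[2]
E
python3 - <<'E'
from h import *
for n in ('scene','top'):
    c=cam(n); cv2.imwrite(f'pics/{n}0.png',c['color']); np.savez(f'{n}0.npz',**c)
    print(n,-c['R'].T@c['t'],c['K'][0,0],c['R'][2])
print(ctrl.get_state())
E
```

```text
scene [-0.45256379 -0.57231367  0.78797362] 462.0917998947441 [ 0.67554826  0.50165231 -0.54035128]
top [0.19726107 0.08417135 1.25085602] 527.5593684707013 [ 0.21764741 -0.01610359 -0.9758946 ]
{'time': 0.1, 'qpos': array([ 1.12702107e+00,  2.87125800e-01,  1.57802394e+00, -1.12547098e-05,
        1.27857844e+00, -1.50007027e-01]), 'dq': array([-0.00040204, -0.0012519 , -0.00228578,  0.00056957,  0.00262672,
       -0.00054996]), 'joint_efforts': array([ 2.62970991e-05, -4.07299590e+01, -2.93695968e+01, -1.89152174e-04,
        3.47106616e-03,  7.06616291e-06]), 'eef_pos': array([0.19517819, 0.64555409, 0.23005661]), 'tcp_rot': array([ 1.46354820e-01,  9.89231584e-01, -1.02262199e-03, -3.07220458e-04]), 'contact_force': array([ 0.06870611,  0.16984788, -0.25358199]), 'wrist_torque': array([0.02727228, 0.02896496, 0.00902883]), 'finger_force': 0.0, 'opening': 1.0047285692544297}
```

View pics/scene0.png

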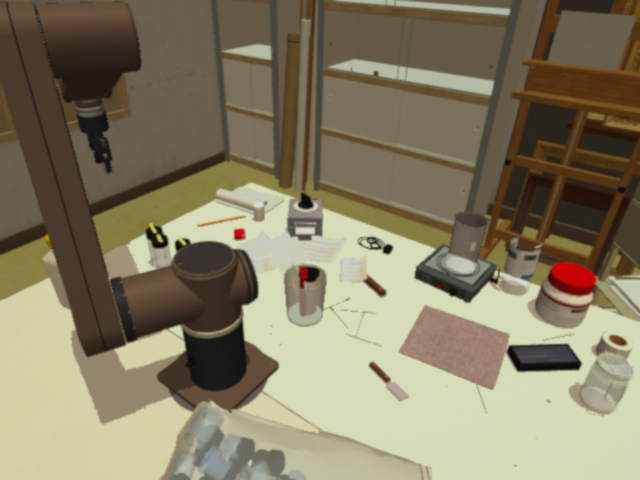

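View pics/top0.png

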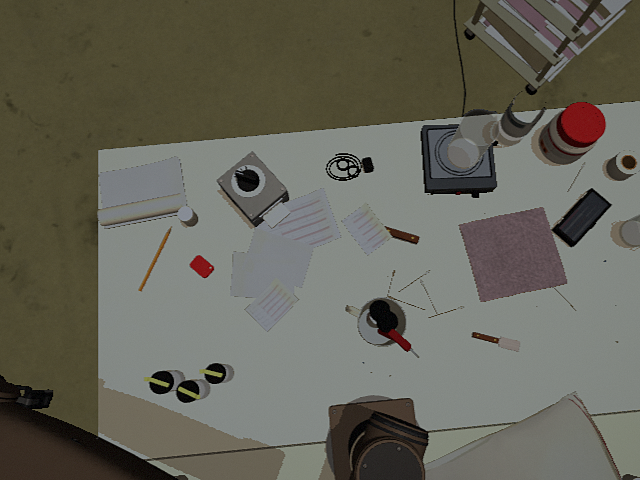

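The scene shows the demagnetiser at top-view px (253,188), pot at (187,216), loupe at (202,266) and clip at (367,165). There are two scraper candidates, with brown handles at top-view px (402,235) and (487,338). The red tool in the cup at (395,338) looks similar but isn't listed. I'll crop both scraper candidates and the demagnetiser.

```bash
python3 - <<'E'
from h import *
im=cv2.imread('pics/top0.png')
a=cv2.resize(im[195:355,335:535],None,fx=3,fy=3,interpolation=cv2.INTER_CUBIC)[:, :]
b=cv2.resize(im[140:240,200:400][:, :100],None,fx=4,fy=4,interpolation=cv2.INTER_CUBIC)
o=np.zeros((480,800,3),np.uint8); o[:480,:400]=cv2.resize(im[200:296,345:425],(400,480),interpolation=cv2.INTER_CUBIC); o[:400,400:]=b
cv2.imwrite('pics/crop1.png',o)
c=np.load('top0.npz')
for p in [(388,228),(419,238),(472,335),(520,346)]: print(p,ray(c,*p,0.01))
E
```

```text
(388, 228) [ 0.49331158 -0.08694265  0.01      ]
(419, 238) [ 0.4614687  -0.15834553  0.01      ]
(472, 335) [ 0.22112115 -0.2498499   0.01      ]
(520, 346) [ 0.18591738 -0.35595598  0.01      ]
```

View pics/crop1.png

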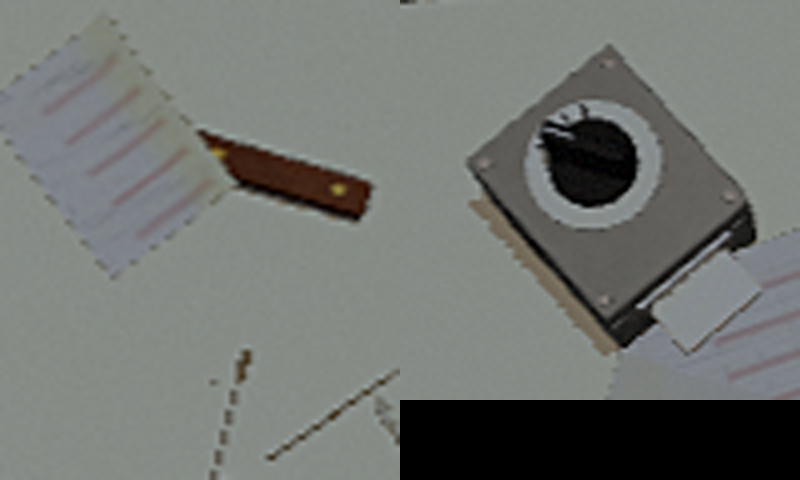

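The larger scraper is the one at top px (402,235). Its blade lies under a paper sheet to the left, and the handle butt is at about (419,240). The other one is only about 112 mm long, so it is the small one. The demagnetiser's slot and sill face lower right, and the dial's white line points to the upper left.

```bash
python3 - <<'E'
from h import *
c=dict(np.load('top0.npz')); im=c['color']; K=c['K']
hsv=cv2.cvtColor(im,cv2.COLOR_BGR2HSV)
def rect(mask,roi,z,name):
    x0,y0,x1,y1=roi; m=np.zeros_like(mask); m[y0:y1,x0:x1]=mask[y0:y1,x0:x1]
    cs,_=cv2.findContours(m,cv2.RETR_EXTERNAL,cv2.CHAIN_APPROX_NONE); k=max(cs,key=cv2.contourArea)
    P=np.array([ray(c,*p[0],z)[:2] for p in k])
    (cx,cy),(w,h),a=cv2.minAreaRect((P*1000).astype(np.float32))
    B=cv2.boxPoints(((cx,cy),(w,h),a)); print(name,cx,cy,w,h,a,'\n',B.round(0).tolist(), len(k))
brown=cv2.inRange(hsv,(0,90,20),(18,255,150)); rect(brown,(380,220,425,250),.017,'handle')
for s in (hsv[237,405],hsv[160,240],hsv[200,240],hsv[212,270],hsv[140,220],im[200,240]): print(s)
# gray case top: saturation/hue classes
V=hsv[...,2]; S=hsv[...,1]
ca=((hsv[...,0]<25)&(V>85)&(V<135)).astype(np.uint8)*255
rect(cv2.morphologyEx(ca,cv2.MORPH_OPEN,np.ones((3,3))),(210,145,295,225),.08,'case')
bl=cv2.inRange(V,0,45); rect(bl,(228,162,266,200),.121,'dial121'); 
o=np.hstack([cv2.resize(x[140:230,205:295],(400,400),interpolation=cv2.INTER_NEAREST) for x in (im,cv2.merge([ca,brown,bl]))]); cv2.imwrite('pics/m1.png',o)
for n,p in dict(loupe=(202,266),pot=(187,216),clip=(367,165)).items(): print(n,ray(c,*p,.02))
E
```

```text
handle 473.0610656738281 -114.9128646850586 84.39436340332031 16.787504196166992 66.81710815429688 
 [[449.0, -150.0], [464.0, -157.0], [497.0, -79.0], [482.0, -73.0]] 74
[  9 162  66]
[ 66  10 123]
[20 16 94]
[ 85  11 141]
[ 73  13 140]
[88 92 94]
case 559.4163818359375 270.0022888183594 115.38835906982422 11.213859558105469 35.946189880371094 
 [[509.0, 241.0], [516.0, 232.0], [609.0, 299.0], [603.0, 308.0]] 88
dial121 608.17529296875 231.66744995117188 52.57950210571289 51.638999938964844 1.191872000694275 
 [[581.0, 257.0], [582.0, 205.0], [635.0, 206.0], [634.0, 258.0]] 83
loupe [0.44098228 0.3638956  0.02      ]
pot [0.56722282 0.39477332 0.02      ]
clip [ 0.65515512 -0.05317227  0.02      ]
```

View pics/m1.png

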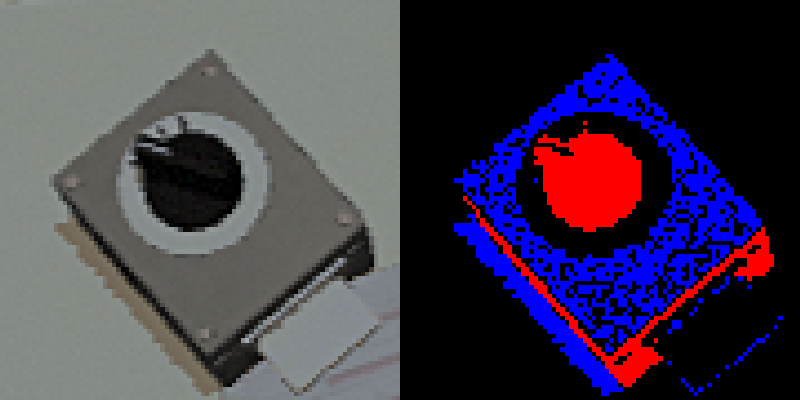

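```bash
python3 - <<'E'
from h import *
c=dict(np.load('top0.npz')); s=dict(np.load('scene0.npz'))
f=lambda x,y:(205+x/4.444-.4,140+y/4.444-.4)
C=np.array([ray(c,*f(*p),.08)[:2] for p in [(210,50),(368,228),(210,355),(55,182)]])*1000
print(C.round(1)); E=[np.linalg.norm(C[i]-C[(i+1)%4]) for i in range(4)]; print(np.round(E,1),C.mean(0))
for a,b in ((1,0),(2,3)): d=C[b]-C[a]; print('x-axis ang',np.degrees(np.arctan2(d[1],d[0])))
for a,b in ((1,2),(0,3)): d=C[b]-C[a]; print('y-axis ang-90',np.degrees(np.arctan2(d[1],d[0]))-90)
print('annulus',ray(c,*f(193.5,183.5),.081)*1000)
for p in [(300,393),(385,318),(255,345)]: print('sill',ray(c,*f(*p),.045)[:2]*1000)
for p in [(152,151)]: print('pointer',ray(c,*f(*p),.121)[:2]*1000)
im=s['color']; o=np.zeros((400,800,3),np.uint8)
o[:,:400]=cv2.resize(im[190:250,275:335],(400,400),interpolation=cv2.INTER_CUBIC)
o[:,400:]=cv2.resize(im[255:315,340:400],(400,400),interpolation=cv2.INTER_CUBIC)
cv2.imwrite('pics/m2.png',o)
h=.017; print('butt pred',(proj(s,(.4565,-.1535,h))-[340,255])*400/60, 'axis pred',(proj(s,(C.mean(0)[0]/1e3,C.mean(0)[1]/1e3,.121))-[275,190])*400/60)
E
```

```text
[[694.3 220.7]
 [587.3 144.7]
 [526.6 231.4]
 [628.4 306.6]]
[131.3 105.8 126.5 108.3] [609.14087359 225.88773152]
x-axis ang 35.36927416856004
x-axis ang 36.45638582285512
y-axis ang-90 34.98674369420668
y-axis ang-90 37.52984035816853
annulus [620.15614667 234.01392288  81.        ]
sill [511.03276194 189.63241454]
sill [547.86832373 141.44413279]
sill [539.62922729 211.61254135]
pointer [625.10170517 248.845157  ]
butt pred [287.22759034 239.23436631] axis pred [202.91280012  41.90968728]
```

View pics/m2.png

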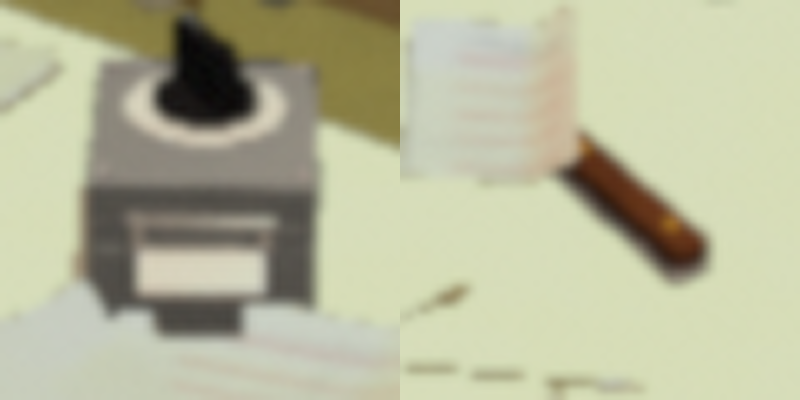

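Both views agree. The demagnetiser is at about (610,226) mm with yaw 36°, and the dial is set a little behind its middle at about (620,234). The scraper origin is at about (477,-107) with yaw 67°. I'll move there now.

```bash
python3 -m creep '[{"x":-31,"y":-21},{"x":-31,"y":-21},{"x":-31,"y":-21},{"x":-31,"y":-21},{"x":-31,"y":-21},{"x":-31,"y":-21},{"x":-31,"y":-21},{"x":-31,"y":-21},{"x":-31,"y":-21},{"x":-31,"y":-21}]' 60
python3 -m creep '[{"x":-14,"y":-35},{"x":-14,"y":-35},{"x":-14,"y":-35},{"x":-14,"y":-35},{"x":-14,"y":-35},{"x":-14,"y":-35},{"x":-14,"y":-35},{"x":-14,"y":-35},{"x":-14,"y":-35},{"x":-14,"y":-35}]'
cat >> h.py <<'E'
def rel(x,y,z,yaw):
    """tool-axis shift (mm) and rz (deg) from the measured pose to a tool-down target, yaw of tool x"""
    from scipy.spatial.transform import Rotation as R
    s=ctrl.get_state(); r=R.from_quat(s['tcp_rot']); t=R.from_matrix(np.array([[np.cos(a:=np.radians(yaw)),np.sin(a),0],[np.sin(a),-np.cos(a),0],[0,0,-1]]).T.T)
    print('t',round(s['time'],2),'pos',(s['eef_pos']*1000).round(1),'yaw',np.degrees(np.arctan2(*r.as_matrix()[[1,0],0])).round(1))
    print('F',s['contact_force'].round(1),'T',s['wrist_torque'].round(2),'open',round(s['opening'],3),'pad',round(s['finger_force'],1))
    d=np.array([x,y,z])-s['eef_pos']*1000
    print('shift now axes',(r.inv().apply(d)).round(1),'target axes',(t.inv().apply(d)).round(1),'rot',(r.inv()*t).as_rotvec(degrees=True).round(1))
E
python3 -c "
from h import *
rel(476.6,-106.6,3,66.8)"
```

```text
t 0.1 pos [195.2 645.6 230.1] yaw 163.2
F [ 0.1  0.2 -0.3] T [0.03 0.03 0.01] open 1.005 pad 0.0
shift now axes [-487.2 -638.   228.3] target axes [-580.5  555.   227.1] rot [-0.1  0.1 96.4]$[0]: bad value
$[0]: bad value
```

The rows were refused, so every key probably has to be given.

```bash
python3 -m creep '[{"x":-31,"y":-21,"z":0,"rx":0,"ry":0,"rz":0,"grip":1},{"x":-31,"y":-21,"z":0,"rx":0,"ry":0,"rz":0,"grip":1},{"x":-31,"y":-21,"z":0,"rx":0,"ry":0,"rz":0,"grip":1},{"x":-31,"y":-21,"z":0,"rx":0,"ry":0,"rz":0,"grip":1},{"x":-31,"y":-21,"z":0,"rx":0,"ry":0,"rz":0,"grip":1},{"x":-31,"y":-21,"z":0,"rx":0,"ry":0,"rz":0,"grip":1},{"x":-31,"y":-21,"z":0,"rx":0,"ry":0,"rz":0,"grip":1},{"x":-31,"y":-21,"z":0,"rx":0,"ry":0,"rz":0,"grip":1},{"x":-31,"y":-21,"z":0,"rx":0,"ry":0,"rz":0,"grip":1},{"x":-31,"y":-21,"z":0,"rx":0,"ry":0,"rz":0,"grip":1}]' 60
python3 -c "
from h import *
rel(476.6,-106.6,3,66.8)"
```

```text
time: 0.93
eef_pos: [0.4319, 0.3536, 0.2309]
tcp_rot: [0.146, 0.989, -0.0, -0.0]
contact_force: [-0.4, 0.3, 0.7]
opening: 1.0
finger_force: 0.0
t 0.93 pos [431.9 353.6 230.9] yaw 163.2
F [-0.4  0.3  0.7] T [-0.   -0.05  0.05] open 1.0 pad 0.0
shift now axes [-176.1 -427.4  228. ] target axes [-405.3  222.4  227.9] rot [-0.   0.  96.4]
```

```bash
python3 -m creep '[{"x":-15,"y":-36,"z":0,"rx":0,"ry":0,"rz":0,"grip":1},{"x":-15,"y":-36,"z":0,"rx":0,"ry":0,"rz":0,"grip":1},{"x":-15,"y":-36,"z":0,"rx":0,"ry":0,"rz":0,"grip":1},{"x":-15,"y":-36,"z":0,"rx":0,"ry":0,"rz":0,"grip":1},{"x":-15,"y":-36,"z":0,"rx":0,"ry":0,"rz":0,"grip":1},{"x":-15,"y":-36,"z":0,"rx":0,"ry":0,"rz":0,"grip":1},{"x":-15,"y":-36,"z":0,"rx":0,"ry":0,"rz":0,"grip":1},{"x":-15,"y":-36,"z":0,"rx":0,"ry":0,"rz":0,"grip":1},{"x":-13,"y":-34,"z":10,"rx":0,"ry":0,"rz":0,"grip":1},{"x":-13,"y":-34,"z":10,"rx":0,"ry":0,"rz":0,"grip":1}]'
python3 -m creep '[{"x":0,"y":0,"z":5,"rx":0,"ry":0,"rz":7,"grip":1},{"x":0,"y":0,"z":5,"rx":0,"ry":0,"rz":7,"grip":1},{"x":0,"y":0,"z":5,"rx":0,"ry":0,"rz":7,"grip":1},{"x":0,"y":0,"z":5,"rx":0,"ry":0,"rz":7,"grip":1},{"x":0,"y":0,"z":5,"rx":0,"ry":0,"rz":7,"grip":1},{"x":0,"y":0,"z":5,"rx":0,"ry":0,"rz":7,"grip":1},{"x":0,"y":0,"z":5,"rx":0,"ry":0,"rz":7,"grip":1},{"x":0,"y":0,"z":5,"rx":0,"ry":0,"rz":7,"grip":1},{"x":0,"y":0,"z":5,"rx":0,"ry":0,"rz":7,"grip":1},{"x":0,"y":0,"z":5,"rx":0,"ry":0,"rz":7,"grip":1}]'
python3 -c "
from h import *
rel(476.6,-106.6,3,66.8)"
```

```text
time: 1.77
eef_pos: [0.468, -0.0297, 0.2116]
tcp_rot: [0.147, 0.989, -0.0, 0.001]
contact_force: [0.4, -0.3, -0.2]
opening: 1.005
finger_force: 0.0
time: 2.6
eef_pos: [0.4676, -0.0276, 0.1606]
tcp_rot: [0.689, 0.724, -0.0, -0.0]
contact_force: [-0.7, 0.3, -0.3]
opening: 0.997
finger_force: 0.0
t 2.6 pos [467.6 -27.6 160.6] yaw 92.8
F [-0.7  0.3 -0.3] T [ 0.01 -0.01  0.04] open 0.997 pad 0.0
shift now axes [-79.4   5.3 157.6] target axes [-69.1  39.4 157.6] rot [-0.1 -0.  26. ]
```

```bash
python3 -m creep '[{"x":0,"y":0,"z":10,"rx":0,"ry":0,"rz":6.5,"grip":1},{"x":0,"y":0,"z":10,"rx":0,"ry":0,"rz":6.5,"grip":1},{"x":0,"y":0,"z":10,"rx":0,"ry":0,"rz":6.5,"grip":1},{"x":0,"y":0,"z":10,"rx":0,"ry":0,"rz":6.5,"grip":1},{"x":-12,"y":8,"z":10,"rx":0,"ry":0,"rz":0,"grip":1},{"x":-15,"y":8,"z":10,"rx":0,"ry":0,"rz":0,"grip":1},{"x":-15,"y":8,"z":10,"rx":0,"ry":0,"rz":0,"grip":1},{"x":-15,"y":8,"z":10,"rx":0,"ry":0,"rz":0,"grip":0.8},{"x":-12,"y":7.4,"z":10,"rx":0,"ry":0,"rz":0,"grip":0.7},{"x":0,"y":0,"z":0,"rx":0,"ry":0,"rz":0,"grip":0.7}]'
python3 - <<'E'
from h import *
rel(476.6,-106.6,3,66.8)
a,b=cam('scene'),cam('top')
o=np.zeros((400,800,3),np.uint8)
o[:,:400]=cv2.resize(a['color'][220:320,325:425],(400,400),interpolation=cv2.INTER_CUBIC)
o[:,400:]=cv2.resize(b['color'][185:285,350:450],(400,400),interpolation=cv2.INTER_CUBIC)
cv2.imwrite('pics/g1.png',o)
E
```

```text
time: 3.43
eef_pos: [0.4764, -0.1079, 0.0693]
tcp_rot: [0.834, 0.552, -0.001, -0.001]
contact_force: [0.6, 0.5, 0.3]
opening: 0.701
finger_force: 0.0
t 3.43 pos [ 476.4 -107.9   69.3] yaw 67.0
F [0.6 0.5 0.3] T [0.01 0.03 0.05] open 0.701 pad 0.0
shift now axes [ 1.3 -0.1 66.3] target axes [ 1.3 -0.3 66.3] rot [-0.2  0.   0.2]
```

View pics/g1.png

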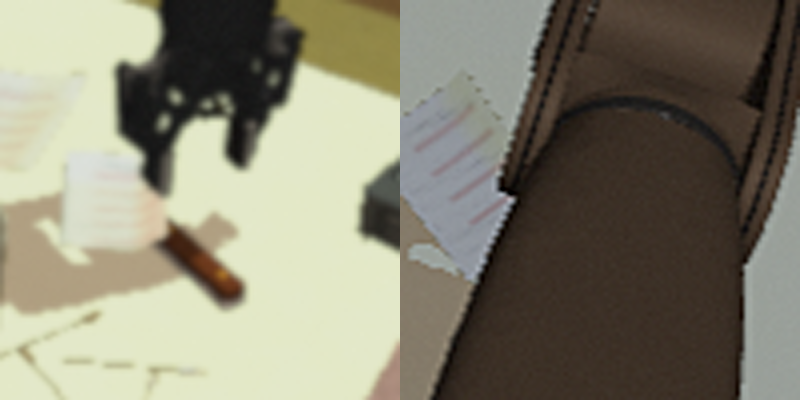

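The fingers straddle the handle: in the left panel they are above it, and the handle runs from (165,230) to (235,295). Next I descend and grip.

```bash
python3 -m creep '[{"x":1,"y":0,"z":14,"rx":0,"ry":0,"rz":0,"grip":0.7},{"x":0,"y":0,"z":14,"rx":0,"ry":0,"rz":0,"grip":0.7},{"x":0,"y":0,"z":14,"rx":0,"ry":0,"rz":0,"grip":0.7},{"x":0,"y":0,"z":12,"rx":0,"ry":0,"rz":0,"grip":0.7},{"x":0,"y":0,"z":10,"rx":0,"ry":0,"rz":0,"grip":0.6},{"x":0,"y":0,"z":0,"rx":0,"ry":0,"rz":0,"grip":0.3},{"x":0,"y":0,"z":0,"rx":0,"ry":0,"rz":0,"grip":0.1},{"x":0,"y":0,"z":0,"rx":0,"ry":0,"rz":0,"grip":0},{"x":0,"y":0,"z":0,"rx":0,"ry":0,"rz":0,"grip":0},{"x":0,"y":0,"z":0,"rx":0,"ry":0,"rz":0,"grip":0}]' 80
python3 -m creep '[{"x":0,"y":0,"z":0,"rx":0,"ry":0,"rz":0,"grip":0},{"x":0,"y":0,"z":0,"rx":0,"ry":0,"rz":0,"grip":0},{"x":0,"y":0,"z":0,"rx":0,"ry":0,"rz":0,"grip":0},{"x":0,"y":0,"z":0,"rx":0,"ry":0,"rz":0,"grip":0},{"x":0,"y":0,"z":0,"rx":0,"ry":0,"rz":0,"grip":0},{"x":0,"y":0,"z":0,"rx":0,"ry":0,"rz":0,"grip":0},{"x":0,"y":0,"z":0,"rx":0,"ry":0,"rz":0,"grip":0},{"x":0,"y":0,"z":0,"rx":0,"ry":0,"rz":0,"grip":0},{"x":0,"y":0,"z":0,"rx":0,"ry":0,"rz":0,"grip":0},{"x":0,"y":0,"z":0,"rx":0,"ry":0,"rz":0,"grip":0}]' 80
python3 -c "
from h import *
rel(476.6,-106.6,3,66.8)"
```

```text
time: 4.37
eef_pos: [0.4787, -0.1059, 0.0084]
tcp_rot: [0.833, 0.553, 0.001, 0.001]
contact_force: [-0.3, 1.8, 2.6]
opening: 0.177
finger_force: 79.2
time: 5.2
eef_pos: [0.4787, -0.1059, 0.0083]
tcp_rot: [0.833, 0.553, 0.001, 0.001]
contact_force: [-0.7, 2.2, 6.3]
opening: 0.178
finger_force: 79.7
t 5.2 pos [ 478.7 -105.9    8.3] yaw 67.2
F [-0.7  2.2  6.3] T [0.29 0.14 0.04] open 0.178 pad 79.7
shift now axes [-1.5 -1.7  5.3] target axes [-1.5 -1.7  5.3] rot [ 0.1 -0.   0.4]
```

```bash
python3 -m creep '[{"x":0,"y":0,"z":-5,"rx":0,"ry":0,"rz":0,"grip":0},{"x":0,"y":0,"z":-10,"rx":0,"ry":0,"rz":0,"grip":0},{"x":0,"y":0,"z":-15,"rx":0,"ry":0,"rz":0,"grip":0},{"x":0,"y":0,"z":-15,"rx":0,"ry":0,"rz":0,"grip":0},{"x":0,"y":0,"z":-15,"rx":0,"ry":0,"rz":0,"grip":0},{"x":0,"y":0,"z":-15,"rx":0,"ry":0,"rz":0,"grip":0},{"x":0,"y":0,"z":-15,"rx":0,"ry":0,"rz":0,"grip":0},{"x":0,"y":0,"z":-10,"rx":0,"ry":0,"rz":0,"grip":0},{"x":0,"y":0,"z":0,"rx":0,"ry":0,"rz":0,"grip":0},{"x":0,"y":0,"z":0,"rx":0,"ry":0,"rz":0,"grip":0}]'
python3 - <<'E'
from h import *
rel(505.7,149,63,36.3)
a,b=cam('scene'),cam('top')
from scipy.spatial.transform import Rotation as R
s=ctrl.get_state(); print(s['tcp_rot'])
p=s['eef_pos']; u=np.array([np.cos(np.radians(67.2)),np.sin(np.radians(67.2)),0])
o=np.zeros((500,800,3),np.uint8)
im=a['color']
for n,(c,x0,y0) in dict(s=(a,330,190),t=(b,320,170)).items():
    k=cv2.resize(c['color'][y0:y0+125,x0:x0+100],(400,500),interpolation=cv2.INTER_CUBIC)
    for d,col in ((.115,(0,0,255)),(-.051,(255,0,0)),(.046,(0,255,0))):
        q=(proj(c,p+u*d-[0,0,.0063])-[x0,y0])*4; print(n,d,q.round()); cv2.circle(k,tuple(int(v) for v in q),3,col,-1)
    o[:,(0 if n=='s' else 400):][:,:400]=k
cv2.imwrite('pics/g2.png',o)
E
```

```text
time: 6.03
eef_pos: [0.478, -0.1058, 0.1078]
tcp_rot: [0.833, 0.553, 0.0, 0.001]
contact_force: [-0.6, -0.2, -1.5]
opening: 0.179
finger_force: 78.8
t 6.03 pos [ 478.  -105.8  107.8] yaw 67.2
F [-0.6 -0.2 -1.5] T [-0.1  -0.02  0.01] open 0.179 pad 78.8
shift now axes [245.6 -73.5  44.6] target axes [ 173.2 -189.    44.8] rot [ 0.1 -0.  30.9]
[ 8.33078955e-01  5.53153226e-01 -5.65852951e-04 -8.01605053e-04]
s 0.115 [ 79. 184.]
s -0.051 [224. 301.]
s 0.046 [136. 230.]
t 0.115 [130. 159.]
t -0.051 [413. 244.]
t 0.046 [247. 194.]
```

View pics/g2.png

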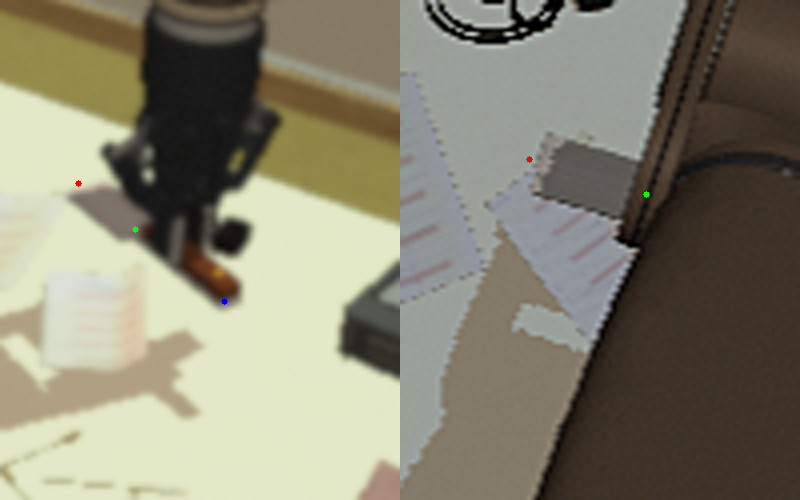

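The scraper is lifted and near level. The blade tip centre is at about (141,164) in the top panel and (84,191) in the scene panel, so I can triangulate it.

```bash
python3 - <<'E'
from h import *
a,b=dict(np.load('scene0.npz')),dict(np.load('top0.npz'))
P=[np.asarray(c['K'])@np.c_[c['R'],c['t']] for c in (b,a)]
def tri(p,q):
    X=cv2.triangulatePoints(P[0],P[1],np.array(p,float).reshape(2,1),np.array(q,float).reshape(2,1)); return (X[:3]/X[3]).ravel()*1000
T=tri((320+141/4-.4,170+164/4-.4),(330+84/4-.4,190+191/4-.4)); p=np.array([478,-105.8,107.8])
d=T-p; u=np.array([np.cos(np.radians(67.2)),np.sin(np.radians(67.2)),0]); print(T,'along',d@u,'lat',d@[-u[1],u[0],0],'dz',d[2])
print('top ray at z .100', (ray(b,320+141/4-.4,170+164/4-.4,.1)*1000-p)@np.c_[u,[-u[1],u[0],0]])
# dial: scene bar top pointer end/other end in m2 crop ; top crop
for n,pt,ps in [('pointer end',(140,150),(188,15)),]:
    print(n,tri((205+pt[0]/4.444,140+pt[1]/4.444),(275+ps[0]*.15,190+ps[1]*.15)))
print('annulus', tri((248.1,180.9),(275+205*.15-.4,190+105*.15-.4)))
print('mouth centre (z 50) in scene', tri((0,0),(0,0)) is None, ray(a,275+203*.15-.4,190+233*.15-.4,.055)*1000)
E
```

```text
[519.52199875  -4.52959068  98.46491175] along 109.44788038878525 lat 0.9662614316005813 dz -9.33508825127484
top ray at z .100 [109.21203781   1.0494495 ]
pointer end [627.32996377 252.58830675 119.65299706]
annulus [620.10982815 234.07974322  81.13800542]
mouth centre (z 50) in scene False [556.13048022 186.2262896   55.        ]
```

```bash
python3 -m creep '[{"x":0,"y":0,"z":0,"rx":0,"ry":0,"rz":4.4,"grip":0},{"x":0,"y":0,"z":0,"rx":0,"ry":0,"rz":4.4,"grip":0},{"x":0,"y":0,"z":0,"rx":0,"ry":0,"rz":4.4,"grip":0},{"x":0,"y":0,"z":0,"rx":0,"ry":0,"rz":4.4,"grip":0},{"x":0,"y":0,"z":0,"rx":0,"ry":0,"rz":4.4,"grip":0},{"x":0,"y":0,"z":0,"rx":0,"ry":0,"rz":4.4,"grip":0},{"x":0,"y":0,"z":0,"rx":0,"ry":0,"rz":4.4,"grip":0},{"x":0,"y":0,"z":0,"rx":0,"ry":0,"rz":0,"grip":0},{"x":0,"y":0,"z":0,"rx":0,"ry":0,"rz":0,"grip":0},{"x":0,"y":0,"z":0,"rx":0,"ry":0,"rz":0,"grip":0}]'
python3 -c "
from h import *
rel(446.2,104.2,60,36.3)"
```

```text
time: 6.97
eef_pos: [0.4774, -0.1055, 0.1066]
tcp_rot: [0.95, 0.313, -0.001, -0.001]
contact_force: [0.8, -0.8, -0.6]
opening: 0.181
finger_force: 78.8
t 6.97 pos [ 477.4 -105.5  106.6] yaw 36.5
F [ 0.8 -0.8 -0.6] T [-0.02  0.05  0.03] open 0.181 pad 78.8
shift now axes [  99.5 -187.1   46.7] target axes [  99.  -187.5   46.6] rot [-0.1  0.   0.2]
```

```bash
python3 -m creep '[{"x":10,"y":-20,"z":0,"rx":0,"ry":0,"rz":0,"grip":0},{"x":13,"y":-25,"z":0,"rx":0,"ry":0,"rz":0,"grip":0},{"x":13,"y":-25,"z":0,"rx":0,"ry":0,"rz":0,"grip":0},{"x":13,"y":-25,"z":5,"rx":0,"ry":0,"rz":0,"grip":0},{"x":13,"y":-25,"z":8,"rx":0,"ry":0,"rz":0,"grip":0},{"x":13,"y":-25,"z":10,"rx":0,"ry":0,"rz":0,"grip":0},{"x":13,"y":-25,"z":10,"rx":0,"ry":0,"rz":0,"grip":0},{"x":11,"y":-17,"z":10,"rx":0,"ry":0,"rz":0.2,"grip":0},{"x":0,"y":0,"z":4,"rx":0,"ry":0,"rz":0,"grip":0},{"x":0,"y":0,"z":0,"rx":0,"ry":0,"rz":0,"grip":0}]'
python3 - <<'E'
from h import *
rel(446.2,104.2,60,36.3)
a,b=cam('scene'),cam('top'); np.savez('a1.npz',**a); np.savez('b1.npz',**b)
o=np.zeros((500,800,3),np.uint8)
o[:,:400]=cv2.resize(a['color'][185:285,270:350],(400,500),interpolation=cv2.INTER_CUBIC)
o[:,400:]=cv2.resize(b['color'][170:270,235:315],(400,500),interpolation=cv2.INTER_CUBIC)
cv2.imwrite('pics/i1.png',o)
E
```

```text
time: 7.8
eef_pos: [0.4454, 0.1044, 0.059]
tcp_rot: [0.95, 0.312, -0.001, -0.0]
contact_force: [-0.1, 0.5, -1.2]
opening: 0.177
finger_force: 78.8
t 7.8 pos [445.4 104.4  59. ] yaw 36.4
F [-0.1  0.5 -1.2] T [-0.06  0.02 -0.  ] open 0.177 pad 78.8
shift now axes [ 0.5  0.6 -1. ] target axes [ 0.6  0.6 -1. ] rot [-0.1  0.2  0.1]
```

View pics/i1.png

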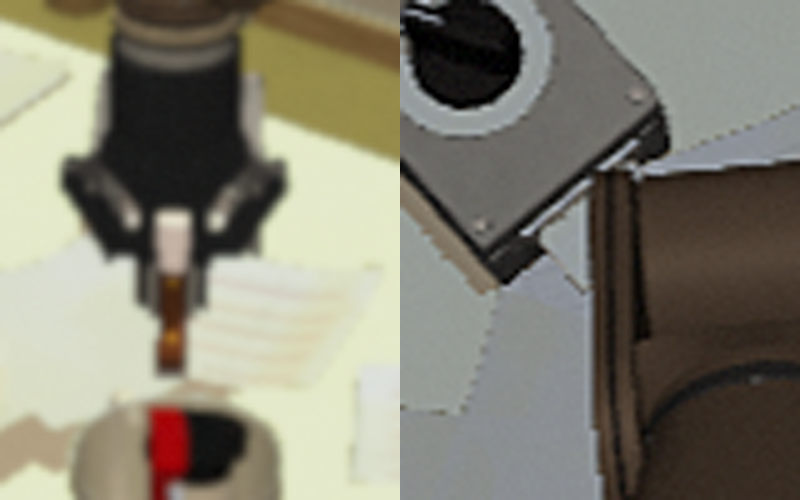

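The arm hides the blade here, though the handle is straight in the left panel from (170,270) to (170,370). I'll go by the calculated pose and watch the force.

```bash
python3 -m creep '[{"x":5,"y":0.5,"z":0,"rx":0,"ry":0,"rz":0,"grip":0},{"x":5,"y":0,"z":0,"rx":0,"ry":0,"rz":0,"grip":0},{"x":5,"y":0,"z":0,"rx":0,"ry":0,"rz":0,"grip":0},{"x":5,"y":0,"z":0,"rx":0,"ry":0,"rz":0,"grip":0},{"x":4,"y":0,"z":0,"rx":0,"ry":0,"rz":0,"grip":0},{"x":4,"y":0,"z":0,"rx":0,"ry":0,"rz":0,"grip":0},{"x":4,"y":0,"z":0,"rx":0,"ry":0,"rz":0,"grip":0},{"x":4,"y":0,"z":0,"rx":0,"ry":0,"rz":0,"grip":0},{"x":4,"y":0,"z":0,"rx":0,"ry":0,"rz":0,"grip":0},{"x":0,"y":0,"z":0,"rx":0,"ry":0,"rz":0,"grip":0}]'
python3 -c "
from h import *
rel(510.8,151.5,59,36.3)"
```

```text
time: 8.73
eef_pos: [0.4801, 0.1272, 0.0605]
tcp_rot: [0.951, 0.311, 0.0, 0.0]
contact_force: [-0.3, -0.5, -1.5]
opening: 0.182
finger_force: 78.9
t 8.73 pos [480.1 127.2  60.5] yaw 36.2
F [-0.3 -0.5 -1.5] T [-0.04  0.02  0.01] open 0.182 pad 78.9
shift now axes [39.2 -1.5  1.5] target axes [39.2 -1.4  1.5] rot [ 0.  -0.  -0.1]
```

```bash
python3 -m creep '[{"x":4,"y":-0.5,"z":0.3,"rx":0,"ry":0,"rz":0,"grip":0},{"x":4,"y":-0.5,"z":0.2,"rx":0,"ry":0,"rz":0,"grip":0},{"x":4,"y":0,"z":0,"rx":0,"ry":0,"rz":0,"grip":0},{"x":4,"y":0,"z":0,"rx":0,"ry":0,"rz":0,"grip":0},{"x":4,"y":0,"z":0,"rx":0,"ry":0,"rz":0,"grip":0},{"x":4,"y":0,"z":0,"rx":0,"ry":0,"rz":0,"grip":0},{"x":3,"y":0,"z":0,"rx":0,"ry":0,"rz":0,"grip":0},{"x":3,"y":0,"z":0,"rx":0,"ry":0,"rz":0,"grip":0},{"x":2,"y":0,"z":0,"rx":0,"ry":0,"rz":0,"grip":0},{"x":0,"y":0,"z":0,"rx":0,"ry":0,"rz":0,"grip":0}]'
python3 -c "
from h import *
rel(510.8,151.5,59,36.3)"
```

```text
time: 9.57
eef_pos: [0.505, 0.1467, 0.0599]
tcp_rot: [0.951, 0.31, 0.0, 0.0]
contact_force: [-0.4, -0.5, -0.5]
opening: 0.179
finger_force: 78.9
t 9.57 pos [505.  146.7  59.9] yaw 36.2
F [-0.4 -0.5 -0.5] T [-0.02  0.07  0.01] open 0.179 pad 78.9
shift now axes [ 7.6 -0.5  0.9] target axes [ 7.6 -0.4  0.9] rot [ 0.  -0.  -0.1]
```

Still no contact. I'll creep forward 1 mm per row toward the back wall.

```bash
python3 -m creep '[{"x":1,"y":0,"z":0,"rx":0,"ry":0,"rz":0,"grip":0},{"x":1,"y":0,"z":0,"rx":0,"ry":0,"rz":0,"grip":0},{"x":1,"y":0,"z":0,"rx":0,"ry":0,"rz":0,"grip":0},{"x":1,"y":0,"z":0,"rx":0,"ry":0,"rz":0,"grip":0},{"x":1,"y":0,"z":0,"rx":0,"ry":0,"rz":0,"grip":0},{"x":1,"y":0,"z":0,"rx":0,"ry":0,"rz":0,"grip":0},{"x":1,"y":0,"z":0,"rx":0,"ry":0,"rz":0,"grip":0},{"x":0,"y":0,"z":0,"rx":0,"ry":0,"rz":0,"grip":0},{"x":0,"y":0,"z":0,"rx":0,"ry":0,"rz":0,"grip":0},{"x":0,"y":0,"z":0,"rx":0,"ry":0,"rz":0,"grip":0}]'
python3 -m creep '[{"x":1,"y":0,"z":0,"rx":0,"ry":0,"rz":0,"grip":0},{"x":1,"y":0,"z":0,"rx":0,"ry":0,"rz":0,"grip":0},{"x":1,"y":0,"z":0,"rx":0,"ry":0,"rz":0,"grip":0},{"x":0,"y":0,"z":0,"rx":0,"ry":0,"rz":0,"grip":0},{"x":0,"y":0,"z":0,"rx":0,"ry":0,"rz":0,"grip":0},{"x":0,"y":0,"z":0,"rx":0,"ry":0,"rz":0,"grip":0},{"x":0,"y":0,"z":0,"rx":0,"ry":0,"rz":0,"grip":0},{"x":0,"y":0,"z":0,"rx":0,"ry":0,"rz":0,"grip":0},{"x":0,"y":0,"z":0,"rx":0,"ry":0,"rz":0,"grip":0},{"x":0,"y":0,"z":0,"rx":0,"ry":0,"rz":0,"grip":0}]'
python3 -c "
from h import *
rel(510.8,151.5,59,36.3)"
```

```text
time: 10.4
eef_pos: [0.5102, 0.1506, 0.0598]
tcp_rot: [0.951, 0.31, -0.0, 0.0]
contact_force: [0.0, -0.0, -1.0]
opening: 0.176
finger_force: 78.9
time: 11.23
eef_pos: [0.5106, 0.1514, 0.059]
tcp_rot: [0.951, 0.311, -0.003, 0.0]
contact_force: [-4.0, -4.1, 1.1]
opening: 0.181
finger_force: 79.1
t 11.23 pos [510.6 151.4  59. ] yaw 36.2
F [-4.  -4.1  1.1] T [-0.64  0.76 -0.05] open 0.181 pad 79.1
shift now axes [0.2 0.  0. ] target axes [0.2 0.  0. ] rot [-0.1  0.3 -0.1]
```

The blade met the back wall at exactly the predicted position, with about 6 N of push. I'll ease off 1 mm and lower it onto the floor.

```bash
python3 -m creep '[{"x":-1,"y":0,"z":0.5,"rx":0,"ry":0,"rz":0,"grip":0},{"x":-0.5,"y":0,"z":0.5,"rx":0,"ry":0,"rz":0,"grip":0},{"x":0,"y":0,"z":0.5,"rx":0,"ry":0,"rz":0,"grip":0},{"x":0,"y":0,"z":0.5,"rx":0,"ry":0,"rz":0,"grip":0},{"x":0,"y":0,"z":0.5,"rx":0,"ry":0,"rz":0,"grip":0},{"x":0,"y":0,"z":0.5,"rx":0,"ry":0,"rz":0,"grip":0},{"x":0,"y":0,"z":0.5,"rx":0,"ry":0,"rz":0,"grip":0},{"x":0,"y":0,"z":0.5,"rx":0,"ry":0,"rz":0,"grip":0},{"x":0,"y":0,"z":0,"rx":0,"ry":0,"rz":0,"grip":0},{"x":0,"y":0,"z":0,"rx":0,"ry":0,"rz":0,"grip":0}]'
python3 -c "
from h import *
rel(510.8,151.5,59,36.3)"
```

```text
time: 12.07
eef_pos: [0.5107, 0.1512, 0.0555]
tcp_rot: [0.951, 0.31, -0.001, 0.0]
contact_force: [-3.9, -4.0, -0.4]
opening: 0.179
finger_force: 79.1
t 12.07 pos [510.7 151.2  55.5] yaw 36.2
F [-3.9 -4.  -0.4] T [-0.44  0.65 -0.09] open 0.179 pad 79.1
shift now axes [ 0.2 -0.2 -3.5] target axes [ 0.2 -0.2 -3.5] rot [-0.   0.1 -0.1]
```

```bash
python3 -m creep '[{"x":-0.5,"y":0,"z":0.5,"rx":0,"ry":0,"rz":0,"grip":0},{"x":-0.5,"y":0,"z":0.5,"rx":0,"ry":0,"rz":0,"grip":0},{"x":0,"y":0,"z":0.5,"rx":0,"ry":0,"rz":0,"grip":0},{"x":0,"y":0,"z":0.5,"rx":0,"ry":0,"rz":0,"grip":0},{"x":0,"y":0,"z":0,"rx":0,"ry":0,"rz":0,"grip":0},{"x":0,"y":0,"z":0,"rx":0,"ry":0,"rz":0,"grip":0},{"x":0,"y":0,"z":0,"rx":0,"ry":0,"rz":0,"grip":0},{"x":0,"y":0,"z":0,"rx":0,"ry":0,"rz":0,"grip":0},{"x":0,"y":0,"z":0,"rx":0,"ry":0,"rz":0,"grip":0},{"x":0,"y":0,"z":0,"rx":0,"ry":0,"rz":0,"grip":0}]'
python3 -c "
from h import *
rel(510.8,151.5,59,36.3)"
```

```text
time: 12.9
eef_pos: [0.5109, 0.151, 0.054]
tcp_rot: [0.951, 0.31, 0.0, 0.0]
contact_force: [-0.8, -0.2, -0.6]
opening: 0.184
finger_force: 79.0
t 12.9 pos [510.9 151.   54. ] yaw 36.2
F [-0.8 -0.2 -0.6] T [-0.13  0.15  0.02] open 0.184 pad 79.0
shift now axes [ 0.2 -0.5 -5. ] target axes [ 0.2 -0.5 -5. ] rot [ 0.  -0.  -0.1]
```

```bash
python3 -m creep '[{"x":0,"y":0,"z":0.3,"rx":0,"ry":0,"rz":0,"grip":0},{"x":0,"y":0,"z":0,"rx":0,"ry":0,"rz":0,"grip":0.25},{"x":0,"y":0,"z":0,"rx":0,"ry":0,"rz":0,"grip":0.3},{"x":0,"y":0,"z":0,"rx":0,"ry":0,"rz":0,"grip":0.4},{"x":0,"y":0,"z":0,"rx":0,"ry":0,"rz":0,"grip":0.55},{"x":0,"y":0,"z":0,"rx":0,"ry":0,"rz":0,"grip":0.7},{"x":0,"y":0,"z":0,"rx":0,"ry":0,"rz":0,"grip":0.7},{"x":0,"y":0,"z":0,"rx":0,"ry":0,"rz":0,"grip":0.7},{"x":0,"y":0,"z":0,"rx":0,"ry":0,"rz":0,"grip":0.7},{"x":0,"y":0,"z":0,"rx":0,"ry":0,"rz":0,"grip":0.7}]'
python3 -m creep '[{"x":0,"y":0,"z":-5,"rx":0,"ry":0,"rz":0,"grip":0.7},{"x":0,"y":0,"z":-10,"rx":0,"ry":0,"rz":0,"grip":0.7},{"x":0,"y":0,"z":-15,"rx":0,"ry":0,"rz":0,"grip":0.7},{"x":0,"y":0,"z":-20,"rx":0,"ry":0,"rz":0,"grip":0.7},{"x":0,"y":0,"z":-20,"rx":0,"ry":0,"rz":0,"grip":0.7},{"x":0,"y":0,"z":-20,"rx":0,"ry":0,"rz":0,"grip":0.7},{"x":0,"y":0,"z":-20,"rx":0,"ry":0,"rz":0,"grip":0.7},{"x":0,"y":0,"z":-10,"rx":0,"ry":0,"rz":0,"grip":0.7},{"x":0,"y":0,"z":0,"rx":0,"ry":0,"rz":0,"grip":0.7},{"x":0,"y":0,"z":0,"rx":0,"ry":0,"rz":0,"grip":0.7}]'
python3 - <<'E'
from h import *
rel(620,234,180,70)
a,b=cam('scene'),cam('top')
o=np.zeros((500,800,3),np.uint8)
o[:,:400]=cv2.resize(a['color'][185:285,270:350],(400,500),interpolation=cv2.INTER_CUBIC)
# dial bar / pointer from the first top picture, enlarged
c=dict(np.load('top0.npz'))
o[:,400:]=cv2.resize(c['color'][157:207,230:270],(400,500),interpolation=cv2.INTER_CUBIC)*2
cv2.imwrite('pics/r1.png',o)
E
```

```text
time: 13.73
eef_pos: [0.5107, 0.1509, 0.0535]
tcp_rot: [0.951, 0.31, 0.0, 0.0]
contact_force: [-0.6, 0.6, -0.3]
opening: 0.704
finger_force: 0.0
time: 14.57
eef_pos: [0.5108, 0.1509, 0.1741]
tcp_rot: [0.951, 0.31, 0.001, 0.0]
contact_force: [-0.2, 0.3, -0.9]
opening: 0.701
finger_force: 0.0
t 14.57 pos [510.8 150.9 174.1] yaw 36.2
F [-0.2  0.3 -0.9] T [0.04 0.   0.03] open 0.701 pad 0.0
shift now axes [137.2  -2.6  -5.7] target axes [115.4  74.2  -5.9] rot [  0.1  -0.1 -33.8]
```

View pics/r1.png

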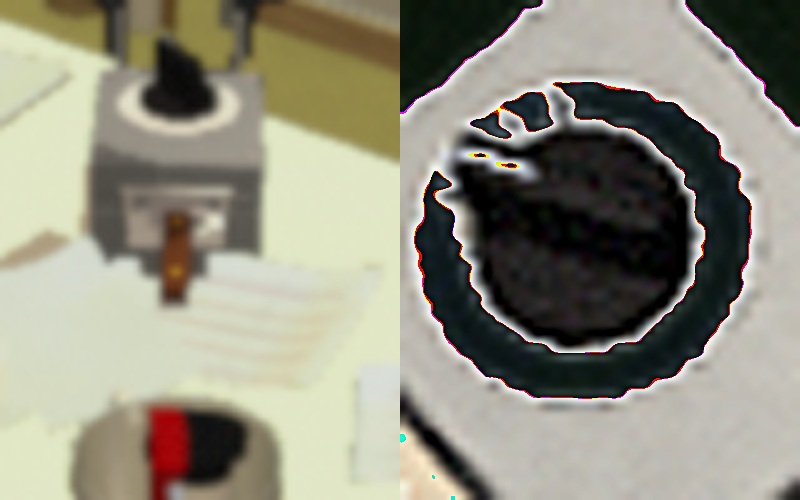

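The scraper lies home on the sill, straight, from (175,215) to (175,300), and it is released. In the right panel the pointer's white line runs from (460,152) to (540,178), which gives the dial bearing.

```bash
python3 - <<'E'
from h import *
c=dict(np.load('top0.npz'))
A=ray(c,230+6-.45,157+15.2-.45,.121)[:2]*1000; B=ray(c,230+14-.45,157+17.8-.45,.121)[:2]*1000; O=np.array([620.1,234])
an=lambda d:np.degrees(np.arctan2(d[1],d[0])); print(A,B,'line',an(A-B),'from axis',an(A-O),an(B-O),np.linalg.norm(A-O),np.linalg.norm(B-O))
for D in (68,72): rel(620,234,140,D)
E
```

```text
[630.17368607 255.92603783] [622.22863186 238.26311109] line 65.78105701987914 from axis 65.32408495061185 63.46639269443019 24.129448526352746 4.7649962966048705
t 14.67 pos [509.7 150.8 172.1] yaw 36.2
F [ 0.4  0.5 -0.1] T [ 0.01 -0.01 -0.01] open 0.697 pad 0.0
shift now axes [138.2  -2.   31.8] target axes [118.4  71.1  32.1] rot [ -0.1   0.1 -31.8]
t 14.67 pos [509.7 150.8 172.1] yaw 36.2
F [ 0.4  0.5 -0.1] T [ 0.01 -0.01 -0.01] open 0.697 pad 0.0
shift now axes [138.2  -2.   31.8] target axes [113.2  79.2  32.1] rot [ -0.1   0.1 -35.8]
```

```bash
python3 -m creep '[{"x":20,"y":0,"z":0,"rx":0,"ry":0,"rz":0,"grip":0.7},{"x":28,"y":0,"z":0,"rx":0,"ry":0,"rz":0,"grip":0.7},{"x":30,"y":-1,"z":0,"rx":0,"ry":0,"rz":0,"grip":0.7},{"x":30,"y":-1,"z":0,"rx":0,"ry":0,"rz":0,"grip":0.7},{"x":30,"y":0,"z":0,"rx":0,"ry":0,"rz":0,"grip":0.7},{"x":0,"y":0,"z":0,"rx":0,"ry":0,"rz":-7,"grip":0.7},{"x":0,"y":0,"z":0,"rx":0,"ry":0,"rz":-7,"grip":0.7},{"x":0,"y":0,"z":0,"rx":0,"ry":0,"rz":-7,"grip":0.7},{"x":0,"y":0,"z":0,"rx":0,"ry":0,"rz":-7,"grip":0.7},{"x":0,"y":0,"z":0,"rx":0,"ry":0,"rz":-1.3,"grip":0.7}]'
python3 -c "
from h import *
rel(620,234,92,65.5)"
```

```text
time: 15.5
eef_pos: [0.6199, 0.2338, 0.171]
tcp_rot: [0.84, 0.542, -0.002, -0.001]
contact_force: [0.6, -0.5, -0.4]
opening: 0.704
finger_force: 0.0
t 15.5 pos [619.9 233.8 171. ] yaw 65.6
F [ 0.6 -0.5 -0.4] T [ 0.04 -0.03  0.02] open 0.704 pad 0.0
shift now axes [ 0.4  0.3 79. ] target axes [ 0.2  0.  79. ] rot [-0.2  0.1  0.1]
```

```bash
python3 -m creep '[{"x":0,"y":0,"z":12,"rx":0,"ry":0,"rz":0,"grip":0.7},{"x":0,"y":0,"z":12,"rx":0,"ry":0,"rz":0,"grip":0.7},{"x":0,"y":0,"z":12,"rx":0,"ry":0,"rz":0,"grip":0.7},{"x":0,"y":0,"z":12,"rx":0,"ry":0,"rz":0,"grip":0.7},{"x":0,"y":0,"z":12,"rx":0,"ry":0,"rz":0,"grip":0.7},{"x":0,"y":0,"z":10,"rx":0,"ry":0,"rz":0,"grip":0.7},{"x":0,"y":0,"z":5,"rx":0,"ry":0,"rz":0,"grip":0.7},{"x":0,"y":0,"z":2,"rx":0,"ry":0,"rz":0,"grip":0.7},{"x":0,"y":0,"z":0,"rx":0,"ry":0,"rz":0,"grip":0.7},{"x":0,"y":0,"z":0,"rx":0,"ry":0,"rz":0,"grip":0.7}]' 60
python3 -c "
from h import *
rel(620,234,93,65.5)"
```

```text
time: 16.33
eef_pos: [0.6214, 0.2341, 0.0971]
tcp_rot: [0.841, 0.541, 0.001, 0.0]
contact_force: [-1.0, 0.4, -0.9]
opening: 0.7
finger_force: 0.0
t 16.33 pos [621.4 234.1  97.1] yaw 65.5
F [-1.   0.4 -0.9] T [ 0.01 -0.02  0.06] open 0.7 pad 0.0
shift now axes [-0.6 -1.2  4.1] target axes [-0.6 -1.2  4.1] rot [ 0.1 -0.  -0. ]
```

```bash
python3 -m creep '[{"x":0,"y":-0.5,"z":3,"rx":0,"ry":0,"rz":0,"grip":0.5},{"x":0,"y":0,"z":0,"rx":0,"ry":0,"rz":0,"grip":0.35},{"x":0,"y":0,"z":0,"rx":0,"ry":0,"rz":0,"grip":0.2},{"x":0,"y":0,"z":0,"rx":0,"ry":0,"rz":0,"grip":0.1},{"x":0,"y":0,"z":0,"rx":0,"ry":0,"rz":0,"grip":0},{"x":0,"y":0,"z":0,"rx":0,"ry":0,"rz":0,"grip":0},{"x":0,"y":0,"z":0,"rx":0,"ry":0,"rz":0,"grip":0},{"x":0,"y":0,"z":0,"rx":0,"ry":0,"rz":0,"grip":0},{"x":0,"y":0,"z":0,"rx":0,"ry":0,"rz":0,"grip":0},{"x":0,"y":0,"z":0,"rx":0,"ry":0,"rz":0,"grip":0}]' 60
python3 -c "
from h import *
rel(620,234,93,65.5)"
```

```text
time: 17.17
eef_pos: [0.6211, 0.234, 0.0941]
tcp_rot: [0.841, 0.541, 0.001, 0.001]
contact_force: [2.3, -2.8, 1.1]
opening: 0.127
finger_force: 60.9
t 17.17 pos [621.1 234.   94.1] yaw 65.5
F [ 2.3 -2.8  1.1] T [-0.27 -0.37  0.09] open 0.127 pad 60.9
shift now axes [-0.5 -1.   1.1] target axes [-0.5 -1.   1.1] rot [ 0.1 -0.  -0. ]
```

```bash
python3 -m creep '[{"x":0,"y":0,"z":0,"rx":0,"ry":0,"rz":5,"grip":0},{"x":0,"y":0,"z":0,"rx":0,"ry":0,"rz":5,"grip":0},{"x":0,"y":0,"z":0,"rx":0,"ry":0,"rz":5,"grip":0},{"x":0,"y":0,"z":0,"rx":0,"ry":0,"rz":5,"grip":0},{"x":0,"y":0,"z":0,"rx":0,"ry":0,"rz":5,"grip":0},{"x":0,"y":0,"z":0,"rx":0,"ry":0,"rz":5,"grip":0},{"x":0,"y":0,"z":0,"rx":0,"ry":0,"rz":5,"grip":0},{"x":0,"y":0,"z":0,"rx":0,"ry":0,"rz":5,"grip":0},{"x":0,"y":0,"z":0,"rx":0,"ry":0,"rz":5,"grip":0},{"x":0,"y":0,"z":0,"rx":0,"ry":0,"rz":5,"grip":0}]' 80
python3 -c "
from h import *
rel(620,234,93,4.5)"
```

```text
time: 18.0
eef_pos: [0.6217, 0.2334, 0.0942]
tcp_rot: [0.991, 0.133, 0.001, 0.001]
contact_force: [4.0, -4.5, 1.0]
opening: 0.124
finger_force: 81.2
t 18.0 pos [621.7 233.4  94.2] yaw 15.3
F [ 4.  -4.5  1. ] T [-0.56 -0.6   0.16] open 0.124 pad 81.2
shift now axes [-1.5 -1.   1.2] target axes [-1.6 -0.7  1.2] rot [ 0.1 -0.2 10.8]
```

```bash
python3 -m creep '[{"x":0,"y":0,"z":0,"rx":0,"ry":0,"rz":4,"grip":0},{"x":0,"y":0,"z":0,"rx":0,"ry":0,"rz":4,"grip":0},{"x":0,"y":0,"z":0,"rx":0,"ry":0,"rz":2.5,"grip":0},{"x":0,"y":0,"z":0,"rx":0,"ry":0,"rz":0,"grip":0},{"x":0,"y":0,"z":0,"rx":0,"ry":0,"rz":0,"grip":0},{"x":0,"y":0,"z":0,"rx":0,"ry":0,"rz":0,"grip":0},{"x":0,"y":0,"z":0,"rx":0,"ry":0,"rz":0,"grip":0},{"x":0,"y":0,"z":0,"rx":0,"ry":0,"rz":0,"grip":0},{"x":0,"y":0,"z":0,"rx":0,"ry":0,"rz":0,"grip":0},{"x":0,"y":0,"z":0,"rx":0,"ry":0,"rz":0,"grip":0}]'
python3 - <<'E'
from h import *
rel(620,234,93,4.5)
a,b=cam('scene'),cam('top')
o=np.zeros((500,800,3),np.uint8)
o[:,:400]=cv2.resize(a['color'][185:285,270:350],(400,500),interpolation=cv2.INTER_CUBIC)
o[:,400:]=cv2.resize(b['color'][150:250,215:295],(400,500),interpolation=cv2.INTER_CUBIC)
cv2.imwrite('pics/d1.png',o)
E
```

```text
time: 18.83
eef_pos: [0.6217, 0.2332, 0.0941]
tcp_rot: [0.999, 0.044, 0.002, 0.001]
contact_force: [3.1, -4.2, 1.6]
opening: 0.125
finger_force: 81.2
t 18.83 pos [621.7 233.2  94.1] yaw 5.0
F [ 3.1 -4.2  1.6] T [-0.57 -0.57  0.16] open 0.125 pad 81.2
shift now axes [-1.6 -0.9  1.1] target axes [-1.6 -0.9  1.1] rot [ 0.1 -0.2  0.5]
```

View pics/d1.png

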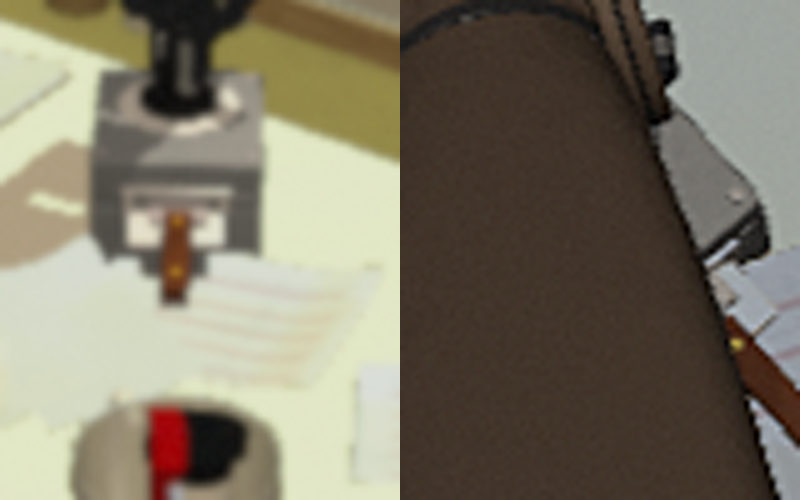

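The dial is held, having turned 60.5° with about 0.16 N m of spring torque, and the scraper is undisturbed. I'll hold for over 3 s.

```bash
python3 -m creep '[{"x":0,"y":0,"z":0,"rx":0,"ry":0,"rz":0,"grip":0},{"x":0,"y":0,"z":0,"rx":0,"ry":0,"rz":0,"grip":0},{"x":0,"y":0,"z":0,"rx":0,"ry":0,"rz":0,"grip":0},{"x":0,"y":0,"z":0,"rx":0,"ry":0,"rz":0,"grip":0},{"x":0,"y":0,"z":0,"rx":0,"ry":0,"rz":0,"grip":0},{"x":0,"y":0,"z":0,"rx":0,"ry":0,"rz":0,"grip":0},{"x":0,"y":0,"z":0,"rx":0,"ry":0,"rz":0,"grip":0},{"x":0,"y":0,"z":0,"rx":0,"ry":0,"rz":0,"grip":0},{"x":0,"y":0,"z":0,"rx":0,"ry":0,"rz":0,"grip":0},{"x":0,"y":0,"z":0,"rx":0,"ry":0,"rz":0,"grip":0}]'
python3 -m creep '[{"x":0,"y":0,"z":0,"rx":0,"ry":0,"rz":0,"grip":0},{"x":0,"y":0,"z":0,"rx":0,"ry":0,"rz":0,"grip":0},{"x":0,"y":0,"z":0,"rx":0,"ry":0,"rz":0,"grip":0},{"x":0,"y":0,"z":0,"rx":0,"ry":0,"rz":0,"grip":0},{"x":0,"y":0,"z":0,"rx":0,"ry":0,"rz":0,"grip":0},{"x":0,"y":0,"z":0,"rx":0,"ry":0,"rz":0,"grip":0},{"x":0,"y":0,"z":0,"rx":0,"ry":0,"rz":0,"grip":0},{"x":0,"y":0,"z":0,"rx":0,"ry":0,"rz":0,"grip":0},{"x":0,"y":0,"z":0,"rx":0,"ry":0,"rz":0,"grip":0},{"x":0,"y":0,"z":0,"rx":0,"ry":0,"rz":0,"grip":0}]'
python3 -m creep '[{"x":0,"y":0,"z":0,"rx":0,"ry":0,"rz":0,"grip":0},{"x":0,"y":0,"z":0,"rx":0,"ry":0,"rz":0,"grip":0},{"x":0,"y":0,"z":0,"rx":0,"ry":0,"rz":0,"grip":0},{"x":0,"y":0,"z":0,"rx":0,"ry":0,"rz":0,"grip":0},{"x":0,"y":0,"z":0,"rx":0,"ry":0,"rz":0,"grip":0},{"x":0,"y":0,"z":0,"rx":0,"ry":0,"rz":0,"grip":0},{"x":0,"y":0,"z":0,"rx":0,"ry":0,"rz":0,"grip":0},{"x":0,"y":0,"z":0,"rx":0,"ry":0,"rz":0,"grip":0},{"x":0,"y":0,"z":0,"rx":0,"ry":0,"rz":0,"grip":0},{"x":0,"y":0,"z":0,"rx":0,"ry":0,"rz":0,"grip":0}]'
python3 -m creep '[{"x":0,"y":0,"z":0,"rx":0,"ry":0,"rz":0,"grip":0},{"x":0,"y":0,"z":0,"rx":0,"ry":0,"rz":0,"grip":0},{"x":0,"y":0,"z":0,"rx":0,"ry":0,"rz":0,"grip":0},{"x":0,"y":0,"z":0,"rx":0,"ry":0,"rz":0,"grip":0},{"x":0,"y":0,"z":0,"rx":0,"ry":0,"rz":0,"grip":0},{"x":0,"y":0,"z":0,"rx":0,"ry":0,"rz":0,"grip":0},{"x":0,"y":0,"z":0,"rx":0,"ry":0,"rz":0,"grip":0},{"x":0,"y":0,"z":0,"rx":0,"ry":0,"rz":0,"grip":0},{"x":0,"y":0,"z":0,"rx":0,"ry":0,"rz":0,"grip":0},{"x":0,"y":0,"z":0,"rx":0,"ry":0,"rz":0,"grip":0}]'
python3 -c "
from h import *
rel(620,234,93,4.5); print(sign_off())"
```

```text
time: 19.77
eef_pos: [0.6217, 0.2332, 0.0942]
tcp_rot: [0.999, 0.044, 0.002, 0.001]
contact_force: [4.0, -3.7, 1.5]
opening: 0.123
finger_force: 81.2
time: 20.6
eef_pos: [0.6217, 0.2332, 0.0942]
tcp_rot: [0.999, 0.044, 0.002, 0.001]
contact_force: [4.4, -3.7, 1.6]
opening: 0.127
finger_force: 81.2
time: 21.43
eef_pos: [0.6217, 0.2333, 0.0942]
tcp_rot: [0.999, 0.044, 0.002, 0.001]
contact_force: [3.7, -3.5, 1.2]
opening: 0.123
finger_force: 81.2
time: 22.27
eef_pos: [0.6217, 0.2332, 0.0941]
tcp_rot: [0.999, 0.044, 0.002, 0.001]
contact_force: [3.8, -3.9, 1.7]
opening: 0.122
finger_force: 81.2
t 22.27 pos [621.7 233.2  94.1] yaw 5.0
F [ 3.8 -3.9  1.7] T [-0.53 -0.61  0.18] open 0.122 pad 81.2
shift now axes [-1.6 -0.9  1.1] target axes [-1.6 -0.9  1.1] rot [ 0.1 -0.2  0.5]
the job is handed in; nothing more can be done
None
```

I slid the scraper home in the slot and let go, then turned the dial about 60.5° by the tool's rotation (third click is 60.2°), held it over 3 s and handed in at 22.3 s with it still held; sign-off returned no verdict.

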